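# Click the charged battery pack into the bench dock

### The arm

A 7-joint arm with a two-finger parallel gripper is mounted at the origin on the work surface. World frame = base frame: x ahead of the robot, y to its left, z up, the work surface at z = 0. Lengths are in m, angles in rad, forces in N, time in s.
With the tool pointing down it reaches from about 0.425 to 0.875 m from the base axis. Payload 9.9 kg.
Tool frame: the origin (TCP) lies at the very end of the fingers, on their centre line; the grasp point (between the pads) lies 19 mm behind it; z points along the fingers, y is the line along which they close (so a half turn about z gives the same grasp; the last joint's range is limited). The gripper opens to 85 mm and grips with 20 to 120 N. Pads are 22 mm wide; open, the fingers measure 114 mm over their backs; the gripper's body (76 mm by 85 mm) begins 54 mm behind the grasp point. The pads swing forward as they close: fully open they stand 13 mm farther back than shut.
Start: joints at [-1.246, 0.576, 0.025, 1.437, -0.015, 1.129, -0.057], TCP at [0.268, 0.619, 0.231] pointing down, gripper open.
Joint ranges: [-2.76, 2.76], [-0.34, 2.15], [-1.52, 1.57], [0.19, 2.46], [-1.09, 4.23], [0.17, 1.99], [-2.82, 2.82]. Speed limits (rad/s): [2.22, 2.22, 3.01, 3.01, 3.14, 3.14, 3.14].

### API

Orientations are given as [roll, pitch, yaw] about the fixed x, y, z axes, in that order (R = Rz(yaw) Ry(pitch) Rx(roll)).
In Python, from bench import state, get_image, job_done gives the robot as it stands.
- The arm moves only by the tool arm_command, never from a script. Its argument "targets" is a list of rows, each a list of 5 numbers: the closure, from -1 (fully open) to 1 (shut), then the shift along the tool's x, y, z in m, then the turn about the tool's z in degrees. In form: [[hand, dx, dy, dz, twist], ...]. A call has 1 to 5 rows; each row is the pose to reach, as a shift and turn from the pose commanded when the call began, along the tool's axes at that moment; what a row does not reach only later rows make up. A row lasts 1/10 s, in which the tool goes at most 50 mm and 8.59 degrees, less where a joint would pass 70% of its speed; a pose out of reach is approached as far as the arm can. A call with a gripper value outside its range is refused whole. The fingers move at their own pace and stop on an object; "grip_force" is the grip in N (left out, the last holds). Time passes only in rows, so rows that repeat a pose let the fingers close. It gives the time, the measured TCP pose, the force, the opening and the grip force at its end, in the units of the state.
- state(): the state, without advancing time (a new reading comes with each control period).
- get_image(name): name is "scene" or "top" or "wrist"; returns a dict with "img" (400x640x3 uint8, red, green, blue), "depth" (400x640 float32, m along the optical axis (not along the pixel's ray), 0 where there is no reading), "fx", "fy", "cx", "cy" (pixels), "origin" and "attitude" of the camera in the world; the wrist camera has in their place "T_tool_cam" (4x4, takes a point from camera to tool coordinates, whose origin is the TCP and whose axes are the flange's). Camera axes: x right, y up, looking along -z (the intrinsics and any distortion apply to the point x, -y, -z); pixel columns grow to the right and rows downward; lengths in m; the calibration is good to about 2 mm. The wrist camera is an equidistant fisheye: a pixel r from the principal point sees the ray r / f radians off the axis. A picture is of the moment at which its call begins: read the wrist's pose just before it.
- job_done(): hands the job in; it is judged then, once.
The state is a dict: "clock": time; "q": joint angles; "qd": joint speeds; "joint_torque": joint torques, N m; "ee_pos": TCP position; "eef_rot": TCP orientation; "force": force on the tool from outside, world axes, zero at the start; "torque": the same for the moment, N m; "opening": finger opening in m; "gripper_force": force on a finger pad.
Only numpy, scipy, OpenCV 4.12 (cv2) and the standard library are available. Lean on these libraries where they do the work, as an engineer would, in place of code of your own. Each camera call takes 0.05 s, during which the arm holds its last target. There are 200 camera calls.

### The job

Put the orange battery pack into the blue dock: lay it upright in the dock's open, flared end with its black contact nose towards the hood, slide it along the channel so that its edge pushes the yellow spring catch aside, and on until it is fully home under the hood and the catch has clicked out behind it. Let go of it there, and leave the grey pack where it stands.

Things in the scene. Friction and masses are not known exactly. Their poses are not given: they have to be found in the camera images.
- pack_orange: Orange battery pack, loose, upright, 0.2-0.4 kg: body 90 (x) x 56 (y) x 28 (z) mm; origin at the centre of its underside, z up. On top a black grip rib, 40 (x) x 18 (y) mm, from z = 28 to 58 mm, centred at x = -15 mm: pinch it across y. The +x end is the nose (black, three brass contacts): it enters the dock first; turned round, the rib would hit the hood.
- pack_grey: Grey pack, same shape, size and frame as the orange one; not to be used. The two stand, in either order, about 170 mm apart.
- dock: Blue dock, white floor, fixed. Origin on the bench under that of a homed pack; z up; packs slide in along +x. Sizes in mm. Floor top z 8, x -210 to 60. Walls to z 28: flared mouth 107 wide at x -160 to 61 at -90, then 61 wide. Lay the pack's origin at x -160, y 0: 10 spare each side. Hood x 20 to 57, z 42 to 50, bars lowering it straight in; end stop at x 45.
- catch (a joint): Yellow spring catch in the dock's +y wall, x -83 to -49 mm, top z 28 mm; black housing outside it to y 66, z 30 mm. Value: outward travel in m; 0 = nose 9 mm into the channel. A passing pack wedges it 4-9 mm aside (1-2.5 N sideways; about 1-8 N push on the pack, friction included); it springs back to 0 behind the pack's rear end 4 mm short of home.
Not all that is in view belongs to the job. Several things have the shape of the pack_orange; the one meant has the colours described above.

How it is judged:
On the way:
1. the orange pack, sliding in the channel, pushes the catch aside (value of joint catch above 0.003 m and contact force between pack_orange and catch above 0.2 N and x of pack_orange in the frame of dock below -0.008 m and z of pack_orange in the frame of dock below 0.016 m), for 0.05 s.
At the end, for the whole second after the job is handed in: The orange pack lies at rest on the dock's floor, upright (7 degrees) and in line with the channel (10 degrees), its origin no more than 7 mm short of fully home and 12 mm from it horizontally, and the catch has sprung back out behind it (less than 3 mm open) (x of pack_orange in the frame of dock above -0.007 m and z of pack_orange in the frame of dock below 0.013 m and horizontal distance between pack_orange and dock below 0.012 m and angle between pack_orange's own z axis and vertical below 0.12 rad and angle between the x axis of pack_orange and the x axis of dock, either way round below 0.17 rad and value of joint catch below 0.003 m and linear speed of pack_orange below 0.02 m/s); the robot touches nothing.
It fails at once if the grey pack is moved more than 30 mm (distance of pack_grey from where it was at the start of the episode above 0.03 m).
It also fails if it takes over 48 s, if anything falls off the work surface, if the arm or the gripper's body presses on something with over 40 N, if the wrist force passes 120 N, or if a joint passes its speed limit or range.

## Working session

There is one attempt and no reset: what is moved stays moved. The work goes in short steps, Python scripts to look and compute and a tool call to move; the robot and the scene stay as the last step left them, time stands still between calls to the robot, and variables do not carry over. Pictures are saved under pics/ and viewed, at most 10 in all, crops included, and the job is handed in when it is done.

Besides the shell and the picture viewer there is one more tool, called after "Call:" in YAML: its name, and indented under it one key for each argument. arm_command: Moves the arm, as the interface text tells. Its arguments: {"type":"object","properties":{"targets":{"type":"array","items":{"type":"array","items":{"type":"number"}}},"grip_force":{"type":"number"}},"required":["targets"]}

```bash
mkdir -p pics
cat > h.py <<'E'
import numpy as np,cv2
from bench import state,get_image,job_done
from scipy.spatial.transform import Rotation as R
def rot(a):
    a=np.array(a,float)
    if a.shape==(3,3): return a
    return (R.from_euler('xyz',a) if a.size==3 else R.from_quat(a)).as_matrix()
def cloud(d):
    v,u=np.mgrid[0:400,0:640]; D=d['depth']
    P=np.stack([(u-d['cx'])/d['fx']*D,-(v-d['cy'])/d['fy']*D,-D],-1)
    return P@rot(d['attitude']).T+np.array(d['origin'])
E
python3 - <<'E'
from h import *
s=state();print(s)
for n in('scene','top'):
    d=get_image(n);np.save(n+'.npy',d,allow_pickle=True)
    print({k:v for k,v in d.items() if k not in('img','depth')})
    cv2.imwrite(f'pics/{n}0.png',d['img'][...,::-1])
E
```

```text
{'clock': 0.0, 'q': array([-1.24582434,  0.57656339,  0.02486762,  1.43792923, -0.01502487,
        1.12901845, -0.05649548]), 'qd': array([ 1.50188660e-03, -7.12542336e-05, -1.95543559e-03, -2.17853364e-04,
        1.35260143e-05, -2.67018955e-04,  2.57994915e-04]), 'joint_torque': array([ 6.81833280e-04, -7.65766168e+01,  2.25120015e+00, -2.85960299e+01,
        1.54954777e-02,  1.29986694e-02, -3.92447794e-05]), 'ee_pos': array([0.26811414, 0.61895213, 0.23041469]), 'eef_rot': array([-3.13986109e+00,  8.22839071e-05,  2.73282867e+00]), 'force': array([ 0.39168327, -0.69277513,  0.05772486]), 'torque': array([0.0152123 , 0.03044001, 0.01478956]), 'gripper_force': 0.0, 'opening': 0.08510331216938032}
{'fx': 460.759889980186, 'fy': 460.759889980186, 'cx': 317.45983404355263, 'cy': 198.74040745529481, 'origin': array([0.79104861, 0.46731678, 1.00032569]), 'attitude': array([ 5.48348798e-01, -1.28494748e-03,  2.62135645e+00])}
{'fx': 492.0980281283289, 'fy': 492.0980281283289, 'cx': 325.1588277733587, 'cy': 203.8507221420905, 'origin': array([ 0.32249111, -0.05459692,  1.06913782]), 'attitude': array([ 0.15276083,  0.0118065 , -1.57174981])}
```

View pics/scene0.png

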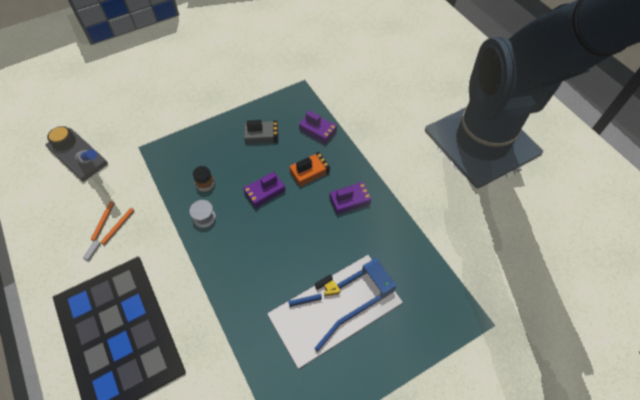

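View pics/top0.png

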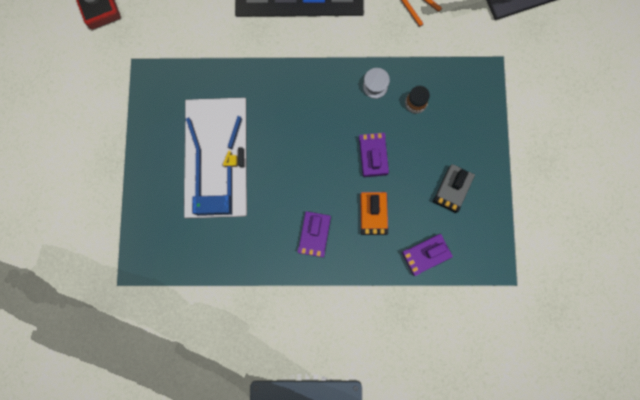

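The scene view shows the dock at (335,310) and five packs: orange (310,168), grey (262,131), and purple (265,190), (318,126) and (350,197). In the top view the same packs are at orange (374,213), grey (454,188), and purple (374,155), (315,234) and (428,254). The orange one at (374,213) is meant: it has the orange body, black rib, and black nose with brass contacts, pointing down in the image. The dock's hood is at (211,205) and its mouth points up in the image. Next I'll measure both and take an enlarged crop to confirm.

```bash
cat >> h.py <<'E'
def mask(img,name):
    hsv=cv2.cvtColor(img,cv2.COLOR_RGB2HSV)
    lo,hi={'orange':((5,170,120),(17,255,255)),'blue':((100,130,60),(125,255,255)),'yellow':((22,150,120),(35,255,255)),'white':((0,0,170),(180,40,255))}[name]
    return cv2.inRange(hsv,lo,hi)
def big(m,roi):
    z=np.zeros_like(m);x0,y0,x1,y1=roi;z[y0:y1,x0:x1]=m[y0:y1,x0:x1]
    n,l,st,_=cv2.connectedComponentsWithStats(z);return l==1+np.argmax(st[1:,4])
def onplane(d,uv,z):
    uv=np.atleast_2d(uv).astype(float)
    r=np.c_[(uv[:,0]-d['cx'])/d['fx'],-(uv[:,1]-d['cy'])/d['fy'],-np.ones(len(uv))]@rot(d['attitude']).T
    o=np.array(d['origin']);return o+r*((z-o[2])/r[:,2])[:,None]
E
python3 - <<'E'
from h import *
d=np.load('top.npy',allow_pickle=True).item();s=np.load('scene.npy',allow_pickle=True).item()
a=cv2.resize(d['img'][120:280,290:490],None,fx=3,fy=3,interpolation=cv2.INTER_CUBIC)
cv2.imwrite('pics/crop.png',a[...,::-1])
def rect(P):
    (c,sz,an)=cv2.minAreaRect((P[:,:2]*1000).astype(np.float32));b=cv2.boxPoints((c,sz,an));return np.round(c,1),np.round(sz,1),round(an,1)
for n,dd,roi in(('top',d,(340,180,400,245)),('scene',s,(280,140,340,195))):
    C=cloud(dd);m=big(mask(dd['img'],'orange'),roi);print(n,'orange px',m.sum(),'z',np.percentile(C[m][:,2],[5,50,95]).round(4))
    v,u=np.nonzero(m);t=m&(C[...,2]>.022);print(' depth rect',rect(C[t]));print(' plane rect',rect(onplane(dd,np.c_[u,v],.028)))
for n,dd,roi in(('top',d,(175,90,260,225)),('scene',s,(260,250,410,370))):
    C=cloud(dd)
    for c in('blue','yellow','white'):
        m=mask(dd['img'],c).astype(bool);z=np.zeros_like(m);z[roi[1]:roi[3],roi[0]:roi[2]]=1;m&=z
        P=C[m];print(n,c,m.sum(),np.percentile(P[:,2],[5,50,95]).round(4),rect(P))
    m=mask(dd['img'],'blue').astype(bool)&z;t=m&(C[...,2]>.042);print(' hood',rect(C[t]),np.median(C[t][:,2]))
E
```

```text
top orange px 730 z [0.0244 0.0279 0.032 ]
 depth rect (array([ 410.1, -124.7]), array([ 73.2, 212.2]), 70.4)
 plane rect (array([ 468.4, -145.7]), array([53.5, 75.9]), 89.3)
scene orange px 348 z [0.0247 0.0282 0.0311]
 depth rect (array([602.2, 154. ]), array([726.2,  89.8]), 66.0)
 plane rect (array([ 469.9, -142.4]), array([80.1, 54.4]), 0.2)
top blue 990 [0.0251 0.0473 0.052 ] (array([478.7, 139.1]), array([463.6, 180.8]), 29.8)
top yellow 132 [0.0216 0.0273 0.0314] (array([462.3,  55.8]), array([355. ,  30.9]), 43.3)
top white 4793 [0.0043 0.0075 0.0108] (array([499.4, 157. ]), array([502.9, 226.7]), 25.9)
 hood (array([425.1,  82.1]), array([335.6,  65.3]), 64.1) 0.0493945279777559
scene blue 666 [0.0257 0.0321 0.0527] (array([668. , 261.6]), array([438.7, 193.1]), 35.4)
scene yellow 134 [0.0205 0.0281 0.0314] (array([581.1, 164. ]), array([31.1, 31.8]), 68.3)
scene white 4943 [0.0057 0.0086 0.0118] (array([627.1, 300.2]), array([337. , 324.9]), 1.6)
 hood (array([611.1, 334.1]), array([441.9,  71.9]), 45.7) 0.05042237320855436
```

View pics/crop.png

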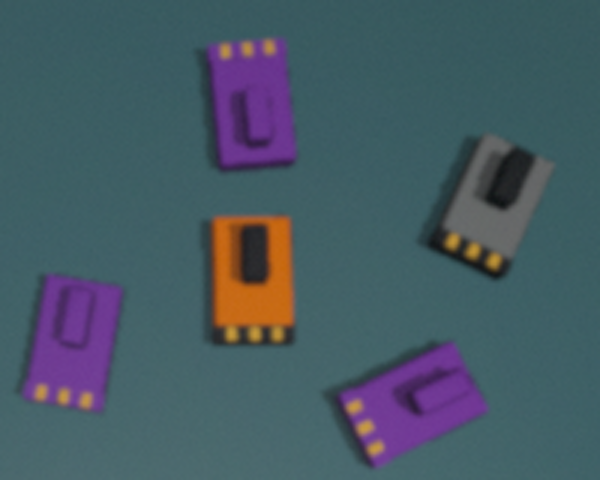

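The crop confirms it: the pack at crop (253,280) has an orange body, a black rib, and a black nose with three brass contacts, facing world -x. Next I'll measure the dock and rib with rays onto planes.

Run:
```python
from h import *
d=np.load('top.npy',allow_pickle=True).item();s=np.load('scene.npy',allow_pickle=True).item()
def rect(uv,dd,z):
    P=onplane(dd,uv,z);(c,sz,an)=cv2.minAreaRect((P[:,:2]*1000).astype(np.float32));return np.round(c,1),np.round(sz,1),round(an,2)
for n,dd,rd,ro in(('top',d,(175,90,252,225),(365,190,385,222)),('scene',s,(260,250,410,370),(290,150,318,178))):
    Z=cv2.medianBlur(cloud(dd)[...,2].astype(np.float32),3)
    def sel(m,roi):
        z=np.zeros((400,640),bool);z[roi[1]:roi[3],roi[0]:roi[2]]=1;v,u=np.nonzero(m&z);return np.c_[u,v]
    wb=(mask(dd['img'],'white')|mask(dd['img'],'blue')|mask(dd['img'],'yellow'))>0
    w=sel(mask(dd['img'],'white')>0,rd);print(n,'floor(270 long)',rect(w,dd,.008))
    b=mask(dd['img'],'blue')>0
    h=sel(cv2.morphologyEx((b&(Z>.040)).astype(np.uint8),cv2.MORPH_OPEN,np.ones((5,5)))>0,rd);print(' hood z50 37x?',rect(h,dd,.05))
    y=sel(mask(dd['img'],'yellow')>0,rd);print(' yellow z28',rect(y,dd,.028))
    # wall pixels: straight part
    wl=sel(b&(Z<.036)&(Z>.018),rd);P=onplane(dd,wl,.028)
    for lo,hi in((.45,.47),(.47,.49),(.49,.51),(.51,.53)):
        q=P[(P[:,0]>lo)&(P[:,0]<hi),1];q=np.sort(q);mid=(q[0]+q[-1])/2
        print(' x',lo,'left wall',q[q>mid].min().round(4),q.max().round(4),'right wall',q.min().round(4),q[q<mid].max().round(4))
    g=cv2.cvtColor(dd['img'],cv2.COLOR_RGB2GRAY);r=sel((g<55),ro);print(' rib z58 40x18',len(r),rect(r,dd,.058), np.median(Z[r[:,1],r[:,0]]))
```

```text
top floor(270 long) (array([593.3, 202.4]), array([266. , 132.6]), 1.75)
 hood z50 37x? (array([478.8, 197.2]), array([76.9, 36.1]), 89.85)
 yellow z28 (array([583.3, 164.3]), array([26.3, 29. ]), 89.79)
 x 0.45 left wall 0.2062 0.2105 right wall 0.1955 0.2019Traceback (most recent call last):
  File "<stdin>", line 17, in <module>
IndexError: index 0 is out of bounds for axis 0 with size 0
```

Run:
```python
from h import *
d=np.load('top.npy',allow_pickle=True).item();s=np.load('scene.npy',allow_pickle=True).item()
def rect(uv,dd,z):
    P=onplane(dd,uv,z);(c,sz,an)=cv2.minAreaRect((P[:,:2]*1000).astype(np.float32));return np.round(c,1),np.round(sz,1),round(an,2)
for n,dd,rd,ro in(('top',d,(175,90,252,225),(365,190,385,222)),('scene',s,(260,250,410,370),(290,150,318,178))):
    Z=cv2.medianBlur(cloud(dd)[...,2].astype(np.float32),3)
    def sel(m,roi):
        z=np.zeros((400,640),bool);z[roi[1]:roi[3],roi[0]:roi[2]]=1;v,u=np.nonzero(m&z);return np.c_[u,v]
    b=mask(dd['img'],'blue')>0
    print(n,'floor',rect(sel(mask(dd['img'],'white')>0,rd),dd,.008))
    h=sel(cv2.morphologyEx((b&(Z>.040)).astype(np.uint8),cv2.MORPH_OPEN,np.ones((5,5)))>0,rd);print(' hood z50',rect(h,dd,.05))
    print(' yellow',rect(sel(mask(dd['img'],'yellow')>0,rd),dd,.028))
    P=onplane(dd,sel(b,rd),.028)
    for lo in np.arange(.50,.69,.015):
        q=P[(P[:,0]>lo)&(P[:,0]<lo+.015),1]; L=q[q>.2]; r=q[q<.2]
        print(' x%.3f'%(lo+.0075),(np.round([L.min(),np.median(L),L.max()],4) if len(L) else 0),(np.round([r.min(),np.median(r),r.max()],4) if len(r) else 0))
    g=cv2.cvtColor(dd['img'],cv2.COLOR_RGB2GRAY);r=sel((g<55),ro);print(' rib z58',len(r),rect(r,dd,.058))
    r=sel((g<55)&(Z>.05),ro);print(' rib z58 depth',len(r),rect(r,dd,.058) if len(r) else 0)
```

```text
top floor (array([593.3, 202.4]), array([266. , 132.6]), 1.75)
 hood z50 (array([478.8, 197.2]), array([76.9, 36.1]), 89.85)
 yellow (array([583.3, 164.3]), array([26.3, 29. ]), 89.79)
 x0.507 [0.227  0.2336 0.2378] [0.1623 0.1657 0.1773]
 x0.522 [0.2319 0.2342 0.2366] [0.1627 0.165  0.1674]
 x0.537 [0.2325 0.2348 0.2373] [0.1631 0.1655 0.1678]
 x0.552 [0.2311 0.2334 0.2357] [0.1635 0.1659 0.1683]
 x0.568 [0.2315 0.234  0.2363] [0.164  0.1662 0.1684]
 x0.583 [0.232  0.2344 0.2369] 0
 x0.598 [0.2326 0.2352 0.2375] 0
 x0.613 [0.2354 0.238  0.2424] [0.1633 0.1655 0.1677]
 x0.628 [0.2403 0.2439 0.2474] [0.1572 0.1615 0.1657]
 x0.643 [0.2453 0.2498 0.2524] [0.1532 0.1575 0.1618]
 x0.658 [0.2503 0.2549 0.2597] [0.1492 0.1534 0.1577]
 x0.673 [0.2553 0.2598 0.2623] [0.1471 0.1495 0.1537]
 x0.688 0 0
 rib z58 155 (array([ 477.6, -144.2]), array([16.6, 37.9]), 89.15)
 rib z58 depth 133 (array([ 478.7, -145.3]), array([14.5, 35.8]), 89.13)
scene floor (array([595. , 204.7]), array([267.2, 134.3]), 1.71)
 hood z50 (array([484.4, 187.6]), array([47.7, 31.9]), 81.7)
 yellow (array([580.7, 167.1]), array([27.9, 30.9]), 60.22)
 x0.507 [0.2367 0.2372 0.2378] [0.1668 0.169  0.1712]
 x0.522 [0.2366 0.2381 0.2399] [0.1673 0.1697 0.1726]
 x0.537 [0.2369 0.2387 0.2409] [0.1678 0.1705 0.1731]
 x0.552 [0.2371 0.2397 0.2419] [0.1683 0.1707 0.1736]
 x0.568 [0.2376 0.2403 0.2429] [0.1681 0.1709 0.174 ]
 x0.583 [0.2376 0.2402 0.2431] 0
 x0.598 [0.2386 0.2409 0.2433] 0
 x0.613 [0.2399 0.2431 0.2477] [0.1678 0.1703 0.1728]
 x0.628 [0.2437 0.2483 0.2533] [0.1631 0.1676 0.1715]
 x0.643 [0.2494 0.2537 0.2588] [0.1594 0.1636 0.167 ]
 x0.658 [0.2549 0.2589 0.2642] [0.1549 0.1589 0.1634]
 x0.673 [0.2604 0.2638 0.2672] [0.1493 0.1545 0.1587]
 x0.688 0 0
 rib z58 169 (array([ 483.3, -134.7]), array([73.9, 64.5]), 60.22)
 rib z58 depth 94 (array([ 482.7, -140.4]), array([38.9, 19.9]), 2.21)
```

The dock origin is about (0.519, 0.201), heading 181.7° in yaw; the top and scene views differ by about 4 mm in y, so I'll refine it later with the wrist camera. The rib is about (0.4785, -0.1435), yaw about 180°. All of this is within reach. Moving to the pack now.

Call:
arm_command:
  targets:
    - [-1,-0.03,-0.038,0,-5]
    - [-1,-0.06,-0.076,0,-10]
    - [-1,-0.09,-0.114,0,-15]
    - [-1,-0.12,-0.152,0,-20]
    - [-1,-0.15,-0.19,0,-23.4]
  grip_force: 60

```text
clock: 0.6
ee_pos: [0.3305, 0.3833, 0.231]
eef_rot: [-3.141, -0.0, -3.138]
force: [1.2, -0.2, -0.1]
opening: 0.0856
gripper_force: 0.0
```

Call:
arm_command:
  targets:
    - [-1,-0.014,-0.048,0,0]
    - [-1,-0.028,-0.096,0,0]
    - [-1,-0.042,-0.144,0,0]
    - [-1,-0.056,-0.192,0,0]
    - [-1,-0.07,-0.24,0,0]

```text
clock: 1.1
ee_pos: [0.4004, 0.1434, 0.2313]
eef_rot: [3.141, 0.0, 3.141]
force: [1.8, 1.0, -0.2]
opening: 0.0852
gripper_force: 0.0
```

Call:
arm_command:
  targets:
    - [-1,-0.014,-0.048,0,0]
    - [-1,-0.028,-0.096,0,0]
    - [-1,-0.042,-0.144,0,0]
    - [-1,-0.056,-0.192,0,0]
    - [-1,-0.07,-0.24,0,0]

```text
clock: 1.6
ee_pos: [0.4703, -0.0966, 0.2313]
eef_rot: [3.142, 0.0, 3.141]
force: [0.5, 1.2, -0.4]
opening: 0.0853
gripper_force: 0.0
```

Call:
arm_command:
  targets:
    - [-1,-0.008,-0.047,0,0]
    - [-1,-0.008,-0.047,0.04,0]
    - [-1,-0.008,-0.047,0.08,0]
    - [-1,-0.008,-0.047,0.08,0]

```text
clock: 2.0
ee_pos: [0.4752, -0.1412, 0.1475]
eef_rot: [3.14, -0.008, 3.141]
force: [-0.2, -0.7, -0.1]
opening: 0.0854
gripper_force: 0.0
```

```bash
cat >> h.py <<'E'
def wrist(name=None):
    s=state();d=get_image('wrist');d['s']=s
    if name: np.save(name+'.npy',d,allow_pickle=True)
    return d
def wplane(d,uv,z):
    uv=np.atleast_2d(uv).astype(float);x=(uv[:,0]-d['cx'])/d['fx'];y=(uv[:,1]-d['cy'])/d['fy']
    t=np.hypot(x,y)+1e-9;k=np.sin(t)/t
    r=np.c_[x*k,-y*k,-np.cos(t)]
    T=np.array(d['T_tool_cam']);Rt=rot(d['s']['eef_rot'])
    o=Rt@T[:3,3]+d['s']['ee_pos'];r=r@(Rt@T[:3,:3]).T
    return o+r*((z-o[2])/r[:,2])[:,None]
E
python3 - <<'E'
from h import *
d=wrist('w1');s=d['s'];print(s['clock'],s['ee_pos'],s['eef_rot'],s['force'])
cv2.imwrite('pics/w1.png',d['img'][...,::-1])
m=big(mask(d['img'],'orange'),(0,0,640,400));v,u=np.nonzero(m);P=wplane(d,np.c_[u,v],.028)
print(m.sum(),(u.min(),u.max(),v.min(),v.max()),cv2.minAreaRect((P[:,:2]*1000).astype(np.float32)))
E
```

```text
2.0 [ 0.47517103 -0.14116563  0.14745616] [ 3.13999625 -0.00820634  3.14055478] [-0.22240618 -0.69126479 -0.10232963]
4140 (np.int64(278), np.int64(341), np.int64(142), np.int64(226)) ((469.01092529296875, -144.67755126953125), (77.55855560302734, 54.932613372802734), 0.433597207069397)
```

View pics/w1.png

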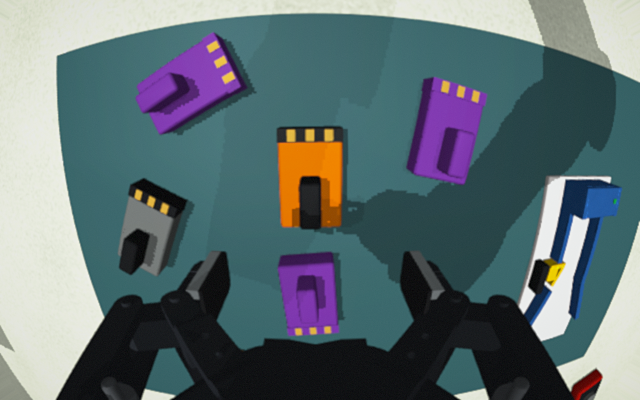

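The wrist view shows the orange pack at (310,185) ahead of the open fingers, with purple decoys clear of the descent. The rib is at (0.478, -0.1447). Descending.

Call:
arm_command:
  targets:
    - [-1,0,-0.0025,0.03,0]
    - [-1,0,-0.0025,0.06,0]
    - [-1,0,-0.0025,0.09,0]
    - [-1,0,-0.0025,0.118,0]
    - [-1,0,-0.0025,0.118,0]

```text
clock: 2.55
ee_pos: [0.478, -0.1435, 0.0325]
eef_rot: [3.141, -0.002, -3.141]
force: [0.1, -0.2, 0.5]
opening: 0.0852
gripper_force: 0.0
```

Call:
arm_command:
  targets:
    - [0.4,0,0,0,0]
    - [1,0,0,0,0]
    - [1,0,0,0,0]
    - [1,0,0,0,0]
    - [1,0,0,0,0]

```text
clock: 3.05
ee_pos: [0.4787, -0.1444, 0.0341]
eef_rot: [-3.141, 0.001, 3.141]
force: [0.2, 0.8, 10.4]
opening: 0.0166
gripper_force: 61.1
```

Call:
arm_command:
  targets:
    - [1,0,0,-0.025,0]
    - [1,0,0,-0.06,0]
    - [1,0,0,-0.1,0]
    - [1,0,0,-0.1,0]
    - [1,0,0,-0.1,0]

```text
clock: 3.55
ee_pos: [0.4784, -0.144, 0.1338]
eef_rot: [-3.141, 0.002, 3.141]
force: [-0.7, -0.2, -3.2]
opening: 0.0168
gripper_force: 59.7
```

Run:
```python
from h import *
d=wrist('w2');s=d['s'];print(s['clock'],s['ee_pos'],s['eef_rot'],s['force'],s['opening'])
cv2.imwrite('pics/w2.png',d['img'][...,::-1])
m=big(mask(d['img'],'orange'),(0,0,640,400));v,u=np.nonzero(m)
z=s['ee_pos'][2]-.0341+.028+.0017
P=wplane(d,np.c_[u,v],z)
print(m.sum(),cv2.minAreaRect((P[:,:2]*1000).astype(np.float32)))
# dock by wrist view
y=big(mask(d['img'],'yellow'),(500,240,600,300));v,u=np.nonzero(y);print('yellow',wplane(d,[[u.mean(),v.mean()]],.028))
```

```text
3.55 [ 0.47840939 -0.14404637  0.1337764 ] [-3.14145445e+00  1.50893355e-03  3.14140954e+00] [-0.7271293  -0.21015664 -3.24822914] 0.01681429631418401
7969 ((456.8515625, -143.9820098876953), (54.03799819946289, 54.23458480834961), 0.22029726207256317)
yellow [[0.58133417 0.16679182 0.028     ]]
```

View pics/w2.png

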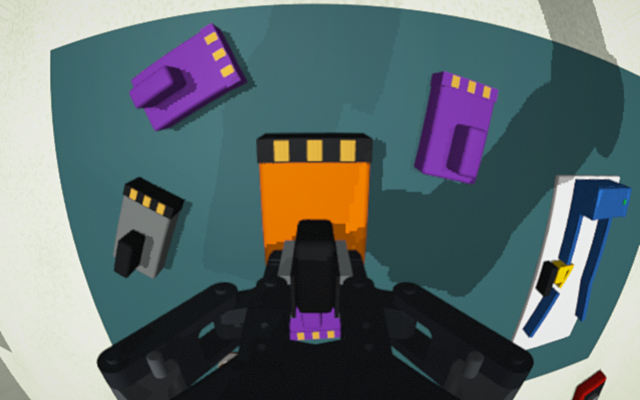

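The pack is held straight: the rib is between the pads and the nose strip runs from (258,150) to (372,150), square to the tool. The clearance below it is 100 mm. Moving over the mouth.

Call:
arm_command:
  targets:
    - [1,-0.022,0.036,0,0]
    - [1,-0.044,0.072,0,0]
    - [1,-0.066,0.108,0,0]
    - [1,-0.088,0.144,0,0]
    - [1,-0.11,0.18,0,0]

```text
clock: 4.1
ee_pos: [0.5878, 0.0374, 0.1311]
eef_rot: [-3.141, -0.004, 3.141]
force: [0.8, -0.1, -2.7]
opening: 0.0168
gripper_force: 59.7
```

Call:
arm_command:
  targets:
    - [1,-0.025,0.042,0,0]
    - [1,-0.05,0.084,0,0]
    - [1,-0.078,0.127,0,0]
    - [1,-0.106,0.17,0,-1.7]
    - [1,-0.106,0.17,0,-1.7]

```text
clock: 4.6
ee_pos: [0.6945, 0.2147, 0.1294]
eef_rot: [3.137, -0.003, -3.103]
force: [-0.6, 0.6, -2.5]
opening: 0.0169
gripper_force: 59.7
```

Call:
arm_command:
  targets:
    - [1,0,0,0,0]
    - [1,0,0,0,0]

```text
clock: 4.8
ee_pos: [0.6933, 0.2042, 0.1312]
eef_rot: [-3.14, -0.003, -3.113]
force: [0.3, -0.2, -2.6]
opening: 0.0171
gripper_force: 59.7
```

Run:
```python
from h import *
d=wrist('w3');s=d['s'];print(s['clock'],s['ee_pos'],s['eef_rot'],s['force'],s['opening'])
cv2.imwrite('pics/w3.png',d['img'][...,::-1])
m=mask(d['img'],'blue');v,u=np.nonzero(m);P=wplane(d,np.c_[u,v],.028)
for lo in np.arange(.50,.69,.015):
    q=P[(P[:,0]>lo)&(P[:,0]<lo+.015),1];q=q[(q>.12)&(q<.29)];L=q[q>.205];r=q[q<.205]
    print(' x%.3f'%(lo+.0075),(np.round([L.min(),np.median(L),L.max()],4) if len(L) else 0),(np.round([r.min(),np.median(r),r.max()],4) if len(r) else 0))
y=big(mask(d['img'],'yellow'),(0,0,640,400));v,u=np.nonzero(y);Q=wplane(d,np.c_[u,v],.028);print('yellow',Q.min(0),Q.max(0))
m=big(mask(d['img'],'orange'),(200,100,450,350));v,u=np.nonzero(m)
print(cv2.minAreaRect((wplane(d,np.c_[u,v],s['ee_pos'][2]-.0055)[:,:2]*1000).astype(np.float32)))
```

```text
4.8 [0.69331734 0.20422824 0.13116261] [-3.13959569 -0.00326642 -3.11335597] [ 0.27973167 -0.17420381 -2.57215172] 0.017118322454019015
 x0.507 0 0
 x0.522 [0.2325 0.2365 0.2405] 0
 x0.537 [0.2325 0.2366 0.2415] [0.1651 0.1693 0.1736]
 x0.552 [0.2328 0.2376 0.2418] [0.1657 0.1699 0.1741]
 x0.568 [0.2333 0.2379 0.2421] [0.1662 0.1703 0.1744]
 x0.583 [0.2342 0.2383 0.2426] 0
 x0.598 [0.234  0.2389 0.2431] 0
 x0.613 [0.2352 0.2412 0.2479] [0.1644 0.1696 0.1747]
 x0.628 [0.2398 0.2464 0.2528] [0.1605 0.1662 0.1725]
 x0.643 [0.2446 0.252  0.2579] [0.158  0.1621 0.1678]
 x0.658 [0.2504 0.2572 0.2642] [0.152  0.1546 0.1563]
 x0.673 [0.2557 0.2617 0.2668] [0.1474 0.1527 0.1562]
 x0.688 0 [0.1517 0.1525 0.1534]
yellow [0.56865561 0.15323205 0.028     ] [0.60215508 0.18249575 0.028     ]
((671.9874877929688, 203.5221710205078), (54.509029388427734, 54.549285888671875), 2.173529863357544)
```

View pics/w3.png

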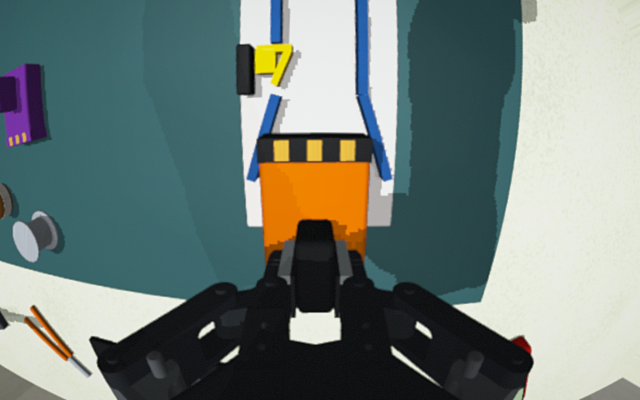

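The wrist view shows the pack over the mouth. Its nose at (315,150) sits between the flared walls at (262,150) and (378,150), and the catch is at (275,62). Fitting the walls puts the channel axis at y ≈ 0.2036 + 0.0305(x − 0.545), so the pack must go about 3–4 mm further in +y.

Call:
arm_command:
  targets:
    - [1,0,0.003,0.02,0]
    - [1,0,0.003,0.045,0]
    - [1,0,0.003,0.065,0]
    - [1,0,0.003,0.08,0]
    - [1,0,0.003,0.08,0]

```text
clock: 5.35
ee_pos: [0.6927, 0.2073, 0.051]
eef_rot: [-3.14, -0.004, -3.114]
force: [-0.2, -0.3, -2.7]
opening: 0.0167
gripper_force: 59.6
```

Call:
arm_command:
  targets:
    - [1,0,0,0,0]
    - [1,0,0,0,0]
    - [1,0,0,0,0]

```text
clock: 5.65
ee_pos: [0.695, 0.2089, 0.0546]
eef_rot: [3.141, 0.002, -3.112]
force: [0.3, -0.4, -2.2]
opening: 0.0168
gripper_force: 59.6
```

```bash
cat > chk.py <<'E'
from h import *
import sys
d=wrist();s=d['s'];print(s['clock'],s['ee_pos'].round(4),np.degrees(s['eef_rot']).round(2),s['force'].round(1),s['opening'])
m=big(mask(d['img'],'orange'),(200,100,450,350));v,u=np.nonzero(m)
P=wplane(d,np.c_[u,v],s['ee_pos'][2]-.0055);print('pack',cv2.minAreaRect((P[:,:2]*1000).astype(np.float32)))
x=P[:,0].mean();print('axis y here',.2036+.0305*(x-.545),'pack y',(np.percentile(P[:,1],1)+np.percentile(P[:,1],99))/2)
y=big(mask(d['img'],'yellow'),(0,0,640,400));v,u=np.nonzero(y);Q=wplane(d,np.c_[u,v],.028);print('yellow',Q.min(0)[:2].round(4),Q.max(0)[:2].round(4))
if len(sys.argv)>1: cv2.imwrite('pics/'+sys.argv[1],d['img'][...,::-1])
E
python3 chk.py
```

```text
5.65 [0.695  0.2089 0.0546] [ 1.7997e+02  1.0000e-01 -1.7833e+02] [ 0.3 -0.4 -2.2] 0.016774487659439986
pack ((673.4325561523438, 208.2960968017578), (53.964595794677734, 53.95054626464844), 1.9105939865112305)
axis y here 0.20730188033597122 pack y 0.20819768987577497
yellow [0.5681 0.1531] [0.6016 0.1825]
```

Call:
arm_command:
  targets:
    - [1,0,-0.001,0.006,0]
    - [1,0,-0.001,0.011,0]
    - [1,0,-0.001,0.011,0]
    - [1,0,-0.001,0.0125,0]
    - [1,0,-0.001,0.0125,0]

```text
clock: 6.2
ee_pos: [0.6944, 0.2073, 0.0421]
eef_rot: [-3.141, 0.0, -3.113]
force: [-4.9, -2.3, 11.3]
opening: 0.0167
gripper_force: 61.9
```

Call:
arm_command:
  targets:
    - [1,0.01,0,0,0]
    - [1,0.02,0,0,0]
    - [1,0.03,0,0,0]
    - [1,0.04,0,0,0]
    - [1,0.04,0,0,0]

```text
clock: 6.7
ee_pos: [0.6546, 0.2071, 0.0421]
eef_rot: [3.141, 0.002, -3.112]
force: [-2.4, 0.1, 9.3]
opening: 0.0166
gripper_force: 61.6
```

```bash
python3 chk.py
```

```text
6.7 [0.6546 0.2071 0.0421] [ 1.7995e+02  1.2000e-01 -1.7829e+02] [-2.4  0.1  9.3] 0.016596650699335237
pack ((633.2474365234375, 206.43222045898438), (53.98919677734375, 54.65256881713867), 1.6618542671203613)
axis y here 0.2060716028409092 pack y 0.20653594644715836
yellow [0.5687 0.1534] [0.6019 0.1825]
```

Call:
arm_command:
  targets:
    - [1,0.01,0,0,0]
    - [1,0.02,0,0,0]
    - [1,0.03,0,0,0]
    - [1,0.04,0,0,0]
    - [1,0.04,0,0,0]

```text
clock: 7.25
ee_pos: [0.6151, 0.2068, 0.0421]
eef_rot: [3.14, 0.003, -3.112]
force: [-0.7, 3.0, 9.2]
opening: 0.0173
gripper_force: 61.7
```

```bash
python3 chk.py
```

```text
7.25 [0.6151 0.2068 0.0421] [ 1.7989e+02  1.7000e-01 -1.7828e+02] [-0.7  3.   9.2] 0.017268724580022116
pack ((593.6973876953125, 206.20770263671875), (54.00977325439453, 54.65585708618164), 1.6739751100540161)
axis y here 0.20486682567629996 pack y 0.20625855316313318
yellow [0.5682 0.1494] [0.6022 0.1766]
```

The catch is wedged about 6 mm aside and the contact force is moderate. Continuing.

Call:
arm_command:
  targets:
    - [1,0.01,-0.0005,0,0]
    - [1,0.02,-0.001,0,0]
    - [1,0.03,-0.001,0,0]
    - [1,0.04,-0.001,0,0]
    - [1,0.04,-0.001,0,0]

```text
clock: 7.8
ee_pos: [0.5754, 0.2048, 0.0421]
eef_rot: [3.14, 0.003, -3.111]
force: [0.1, 4.5, 10.7]
opening: 0.0166
gripper_force: 61.7
```

Call:
arm_command:
  targets:
    - [1,0.01,0,0,0]
    - [1,0.02,0,0,0]
    - [1,0.03,0,0,0]
    - [1,0.034,0,0,0]
    - [1,0.034,0,0,0]

```text
clock: 8.3
ee_pos: [0.5424, 0.2038, 0.0421]
eef_rot: [3.139, 0.005, -3.111]
force: [2.9, 3.4, 8.4]
opening: 0.0169
gripper_force: 61.5
```

```bash
python3 chk.py
```

```text
8.3 [0.5424 0.2038 0.0421] [ 179.87    0.26 -178.27] [2.9 3.4 8.4] 0.01690619793323589
pack ((525.071533203125, 203.3956756591797), (45.890777587890625, 55.04133605957031), 1.6652246713638306)
axis y here 0.2027870705592597 pack y 0.20326665764157814
yellow [0.5687 0.1493] [0.5772 0.1691]
```

Call:
arm_command:
  targets:
    - [1,0.002,0,0,0]
    - [1,0.004,0,0,0]
    - [1,0.006,0,0,0]
    - [1,0.007,0,0,0]
    - [1,0.007,0,0,0]

```text
clock: 8.85
ee_pos: [0.5363, 0.2033, 0.0421]
eef_rot: [3.139, 0.006, -3.112]
force: [4.9, 2.2, 7.2]
opening: 0.0167
gripper_force: 61.3
```

Call:
arm_command:
  targets:
    - [1,0.001,0,0,0]
    - [1,0.002,0,0,0]
    - [1,0.003,0,0,0]
    - [1,0.003,0,0,0]

```text
clock: 9.25
ee_pos: [0.5334, 0.2029, 0.0421]
eef_rot: [3.14, 0.006, -3.112]
force: [5.5, 1.6, 7.9]
opening: 0.0166
gripper_force: 61.4
```

```bash
python3 chk.py
```

```text
9.25 [0.5334 0.2029 0.0421] [ 179.9     0.32 -178.33] [5.5 1.6 7.9] 0.016631726791666825
pack ((521.0508422851562, 202.6350555419922), (35.91916275024414, 55.051021575927734), 1.6071016788482666)
axis y here 0.20268341351204253 pack y 0.20249035513118918
yellow [ 0.3731 -0.0302] [ 0.3808 -0.0261]
```

Call:
arm_command:
  targets:
    - [1,0.001,0,0,0]
    - [1,0.002,0,0,0]
    - [1,0.003,0,0,0]
    - [1,0.003,0,0,0]

```text
clock: 9.7
ee_pos: [0.5332, 0.2029, 0.0426]
eef_rot: [3.139, 0.011, -3.113]
force: [12.7, 0.6, 3.6]
opening: 0.0164
gripper_force: 60.8
```

```bash
cat > look.py <<'E'
from h import *
import sys
d=get_image('top');C=d
m=mask(d['img'],'yellow');z=np.zeros_like(m);z[140:180,200:260]=m[140:180,200:260];v,u=np.nonzero(z)
P=onplane(d,np.c_[u,v],.028) if len(u) else None
if len(u): print('yellow',len(u),P.min(0)[:2],P.max(0)[:2])
m=mask(d['img'],'orange');z=np.zeros_like(m);z[100:230,180:260]=m[100:230,180:260];v,u=np.nonzero(z)
if len(u): P=onplane(d,np.c_[u,v],.036);print('orange',cv2.minAreaRect((P[:,:2]*1000).astype(np.float32)))
cv2.imwrite('pics/'+sys.argv[1],cv2.resize(d['img'][90:230,160:280],None,fx=4,fy=4,interpolation=cv2.INTER_CUBIC)[...,::-1])
E
python3 look.py t1.png
```

```text
yellow 121 [0.56872626 0.1511772 ] [0.5978308  0.17751819]
orange ((516.6005859375, 198.71182250976562), (53.84982681274414, 26.11800193786621), 89.82734680175781)
```

The end stop is reached: the TCP stalls at 0.533, the push rises to 12.7 N and the catch's side force is gone. Backing off to zero load, opening and lifting.

Call:
arm_command:
  targets:
    - [1,-0.003,0,0,0]
    - [1,-0.003,0,0,0]
    - [0,-0.003,0,0,0]
    - [-1,-0.003,0,0,0]
    - [-1,-0.003,0,0,0]

```text
clock: 10.25
ee_pos: [0.5299, 0.2018, 0.0405]
eef_rot: [-3.141, -0.001, -3.112]
force: [0.1, -0.2, -0.7]
opening: 0.0602
gripper_force: 0.0
```

Call:
arm_command:
  targets:
    - [-1,0,0,0,0]
    - [-1,0,0,0,0]
    - [-1,0,0,-0.02,0]
    - [-1,0,0,-0.06,0]
    - [-1,0,0,-0.1,0]

```text
clock: 10.75
ee_pos: [0.5297, 0.2016, 0.1413]
eef_rot: [-3.141, -0.002, -3.112]
force: [0.9, 0.8, 0.4]
opening: 0.0853
gripper_force: 0.0
```

Call:
arm_command:
  targets:
    - [-1,-0.04,0,-0.04,0]
    - [-1,-0.08,0,-0.08,0]
    - [-1,-0.1,0,-0.08,0]
    - [-1,-0.1,0,-0.08,0]

```text
clock: 11.15
ee_pos: [0.6343, 0.2044, 0.2226]
eef_rot: [3.141, 0.005, -3.114]
force: [0.1, 0.4, -0.9]
opening: 0.0855
gripper_force: 0.0
```

```bash
python3 look.py t2.png; python3 chk.py w4.png
```

```text
yellow 133 [0.56872626 0.1511772 ] [0.5978308  0.17751819]
orange ((532.0821533203125, 199.25111389160156), (58.328948974609375, 53.96541976928711), 1.7236555814743042)
11.2 [0.6317 0.2045 0.221 ] [-1.8000e+02  8.0000e-02 -1.7838e+02] [-0.6 -0.4  0.1] 0.08526031142241101
pack ((555.6434326171875, 203.1848907470703), (4.919988632202148, 24.73760986328125), 1.6517306566238403)
axis y here 0.2039280541142314 pack y 0.20316667811805897
yellow [0.5687 0.1537] [0.6008 0.182 ]
```

View pics/w4.png

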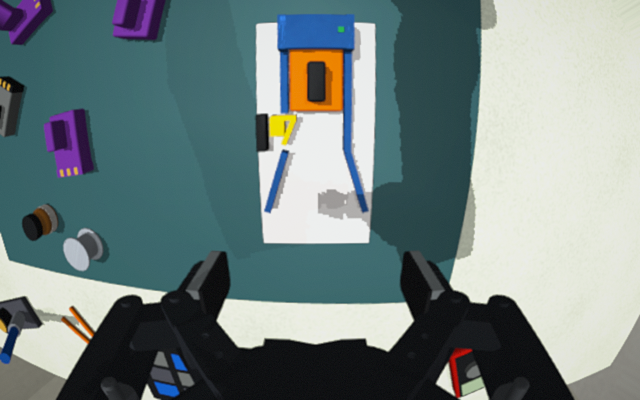

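The pack is home under the hood at (316,80), and the yellow catch at (285,127) is out behind it, with the same extent as at the start (0.182 against 0.1825). The gripper is clear and the grey pack was not touched.

```bash
python3 -c "
from bench import job_done
print(job_done())"
```

```text
the job is handed in; nothing more can be done
None
```

The orange pack is fully home under the hood with the catch sprung out behind it, the gripper is clear, the grey pack is untouched, and the job is handed in at about 11 s on the robot clock; no verdict came back.

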